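# Stow a folding-plug charger in its desk holder

## Robot

A 7-joint arm with a two-finger parallel gripper is mounted at the origin on the work surface; the furniture and walls round the work are solid. World frame = base frame: x ahead of the robot, y to its left, z up, the work surface at z = 0. Lengths are in mm, angles in rad, forces in N, time in s.
With the tool pointing down it reaches from about 400 to 875 mm from the base axis. Payload 4.4 kg.
Tool frame: the origin (TCP) lies at the very end of the fingers, on their centre line; the grasp point (between the pads) lies 19 mm behind it; z points along the fingers, y is the line along which they close (so a half turn about z gives the same grasp; the last joint's range is limited). The gripper opens to 85 mm and grips with 20 to 120 N. Pads are 22 mm wide; open, the fingers measure 114 mm over their backs; the gripper's body (76 mm by 85 mm) begins 54 mm behind the grasp point. The pads swing forward as they close: fully open they stand 13 mm farther back than shut.
Start: joints at [-1.37, 0.628, 0.038, 1.517, -0.027, 0.996, -0.02], TCP at [171.345, 627.024, 231.313] pointing down, gripper open.
Joint ranges: [-3.06, 3.06], [-0.37, 2.12], [-1.25, 1.32], [0.18, 2.47], [-1.1, 4.24], [0.23, 1.98], [-2.94, 2.94]. Speed limits (rad/s): [2.57, 2.57, 3.14, 3.14, 3.14, 3.14, 3.14].

## Interface

Orientations are given as [roll, pitch, yaw] about the fixed x, y, z axes, in that order (R = Rz(yaw) Ry(pitch) Rx(roll)).
In Python, from cell import monitor, viewer, workorder gives the robot as it stands.
- The arm moves only by the tool arm_command, never from a script. Its argument "series" is one flat list of numbers, 5 for each row, row after row: the opening in per cent of the stroke, from 0 (shut) to 100 (fully open), then the shift along the tool's x, y, z in cm, then the turn about the tool's z in degrees. In form: [claw, x, y, z, roll, claw, x, y, z, roll, ...]. A call has exactly 5 rows; each row is the pose to reach, as a shift and turn from the pose commanded when the call began, along the tool's axes at that moment; what a row does not reach only later rows make up. A row lasts 1/12 s, in which the tool goes at most 41.7 mm and 7.16 degrees, less where a joint would pass 70% of its speed; a pose out of reach is approached as far as the arm can. A call with a gripper value outside its range is refused whole. The fingers move at their own pace and stop on an object; the grip force is fixed at half the most. Time passes only in rows, so rows that repeat a pose let the fingers close, or fill a call up. It gives the time, the measured TCP pose, the force, the opening and the grip force at its end, in the units of the state.
- monitor.read_state(): the state, without advancing time (a new reading comes with each control period).
- viewer.get_image(name): name is "scene" or "top" or "wrist"; returns (picture, depth): 400x640x3 uint8, red, green, blue; 400x640 float32, mm along the optical axis (not along the pixel's ray), 0 where there is no reading.
- viewer.camera_model(name): a dict with "mtx" (3x3 intrinsics, pixels), "R" (3x3) and "t" (3): a world point X has camera coordinates R X + t. Camera axes: x right, y down, z forward; pixel columns grow to the right and rows downward; lengths in mm; the calibration is good to about 2 mm. A picture is of the moment at which its call begins: read the wrist's pose just before it. camera_model takes no time and is no camera call; for the wrist camera it gives the pose at the moment of the call.
- workorder.finish_job(): hands the job in; it is judged then, once.
The state is a dict: "clock": time; "qpos": joint angles; "qd": joint speeds; "tau": joint torques, N m; "eef_pos": TCP position; "tool_rot": TCP orientation; "force": force on the tool from outside, world axes, zero at the start; "torque": the same for the moment, N m; "width": finger opening in mm; "gripper_force": force on a finger pad.
Only numpy, scipy, OpenCV 4.12 (cv2) and the standard library are available. Lean on these libraries where they do the work, as an engineer would, in place of code of your own. Each camera call takes 0.05 s, during which the arm holds its last target. There are 200 camera calls.

## Task

Fold the charger's plug pins flat into its top, then put the charger away in its desk holder: hook the end that has the pin hinge under the holder's rigid lip with the charger tilted, and swing the other end down until it lies flat on the holder floor and the spring latch has snapped back over it. Leave the mug, phone and sticky notes where they are.

Things in the scene. Friction and masses are not known exactly. Their poses are not given: they have to be found in the camera images.
- charger: Loose white plastic charger block, 77 (x) x 46 (y) x 27 mm (z), about 180 g. Origin: centre of its underside; z up as found. Its -x end is the lead end, which carries the plug hinge and goes under the lip; the tail end has a small dark port slot. Grasp it across its 46 mm width.
- charger_lead (a point): Middle of the top edge of the charger's lead end: charger frame (-38.5, 0, 27) mm. It cannot pass under the lip while the plug pins stand up.
- charger_tail (a point): Middle of the top edge of the charger's tail end: charger frame (38.5, 0, 27) mm.
- plug (a joint): Folding plug: two steel pins (20 long, 6 wide, 4 mm thick, 13 mm apart) on one light friction hinge (0.01 N m) along charger y at charger (-34, 0, 25.3) mm. 0 = folded flush with the top, pins pointing to the tail; 1.57 = straight up; starts at 0.9 to 1.5 and stays where left. Push the pins toward the tail, then press them down flat.
- holder: Grey holder fixed to the desk, base 58 mm wide (y), from x = -67 to 83 mm. Origin: on the desk under the centre of the seated charger, axes parallel to the seated charger's. Floor 6 mm above the desk: the seated charger's origin is at holder (0, 0, 6) mm, lead end toward -x under the rigid lip, tail end at the spring latch at +x.
- lip_edge (a point): Middle of the lip's lower front edge: holder frame (-31.3, 0, 36) mm. The lip overhangs the back wall (face at x = -39.3 mm) by 8 mm, 5 mm thick. Tilted about 35 degrees, lead end low, the charger slides along its own length past the latch till its bottom edge meets the floor and its top edge the wall; then it swings down, top edge kept at the wall.
- holder_floor (a point): Centre of the holder's floor: holder frame (0, 0, 6) mm. Side cheeks reach 39 mm above the desk from x = -49 to -27 mm, low tail guides 18 mm from x = 28 to 38 mm, both 50 mm apart (2 mm of play a side); the sides are open between them for the fingers.
- latch (a joint): Travel of the black spring latch at the holder's +x end, in m: 0 = home, 0.010 = pushed fully away to +x. Spring force 1 N at home, 3 N at full travel. The tail end pushes its sloping face aside on the way down (pressing on the charger near the tail takes 5 to 20 N), and it springs back over the charger's top.
- latch_nose (a point): Middle of the latch's rounded nose tip: at holder (35.8, 0, 37.1) mm when home; nose underside 34.9 mm above the desk (1.9 mm over the seated charger), latch top about 45 mm above the desk, 26 mm wide.
- mug: Two-tone green and white mug of tea, 101 mm high, bystander beyond the work. Origin: centre of its underside.
- phone: Black phone 146x72x8 mm lying flat beyond the work, bystander. Origin: centre of its underside.
- sticky_notes: Block of pink and yellow sticky notes 78x78x15 mm, bystander. Origin: centre of its underside.
There are look-alikes about, which are no part of the job. Of the things shaped like the charger, the white one is meant.

How it is judged (in metres and radians):
On the way, in this order (a step that is already met when the one before it is completed fails the run):
1. the plug pins are folded flat into the charger's top (within 0.12 rad) (value of joint plug below 0.12 rad), for 0.2 s.
2. the charger's lead end is under the lip while the charger is still tilted (more than 0.15 rad) (x of charger_lead in the frame of holder below -0.0335 m and z of charger_lead in the frame of holder below 0.0365 m and y of charger_lead in the frame of holder between -0.006 and 0.006 m and angle between charger's own z axis and vertical above 0.15 rad), for 0.05 s.
At the end, for the whole second after the job is handed in: The charger lies still and flat (within 2 degrees) on the holder floor, lead end under the lip, its origin within 3 mm along and 4 mm across the holder's seat and 4 to 7.5 mm above the desk; the latch is home (within 2.5 mm) over the tail end; the plug pins are folded (within 0.12 rad) (x of charger in the frame of holder between -0.003 and 0.003 m and y of charger in the frame of holder between -0.004 and 0.004 m and z of charger in the frame of holder between 0.004 and 0.0075 m and angle between charger's own z axis and vertical below 0.035 rad and x of charger_lead in the frame of holder below -0.035 m and value of joint latch below 0.0025 m and value of joint plug below 0.12 rad and linear speed of charger below 0.01 m/s); the robot touches nothing.
It fails at once if the mug is displaced by more than 30 mm (distance of mug from where it was at the start of the episode above 0.03 m).
It fails at once if the phone is displaced by more than 30 mm (distance of phone from where it was at the start of the episode above 0.03 m).
It fails at once if the sticky notes is displaced by more than 30 mm (distance of sticky_notes from where it was at the start of the episode above 0.03 m).
It also fails if it takes over 54 s, if anything falls off the work surface, if the arm or the gripper's body presses on something with over 40 N, if the wrist force passes 120 N, or if a joint passes its speed limit or range.

## Working session

There is one attempt and no reset: what is moved stays moved. The work goes in short steps, Python scripts to look and compute and a tool call to move; the robot and the scene stay as the last step left them, time stands still between calls to the robot, and variables do not carry over. Pictures are saved under pics/ and viewed, at most 10 in all, crops included, and the job is handed in when it is done.

Besides the shell and the picture viewer there is one more tool, called as name(argument=value, ...) on one line, values as JSON. arm_command: Moves the arm, as the interface text tells. Its arguments: {"type":"object","properties":{"series":{"type":"array","items":{"type":"number"}}},"required":["series"]}

```bash
ls; mkdir -p pics
cat > h.py <<'E'
import numpy as np, cv2
from cell import monitor, viewer, workorder
def cloud(name):
    im,d=viewer.get_image(name); m=viewer.camera_model(name)
    v,u=np.indices(d.shape); K=np.array(m["mtx"]); R=np.array(m["R"]); t=np.array(m["t"]).reshape(3)
    c=np.stack([(u-K[0,2])/K[0,0]*d,(v-K[1,2])/K[1,1]*d,d],-1)
    P=(c-t)@R; P[d==0]=np.nan
    return im,P
def save(n,im): cv2.imwrite(f"pics/{n}.png",cv2.cvtColor(im,cv2.COLOR_RGB2BGR))
E
python3 - <<'E'
from h import *
for n in ("scene","top"):
    im,P=cloud(n); save(n,im); np.savez(n,im=im,P=P)
    m=viewer.camera_model(n); print(n,-np.array(m["R"]).T@np.array(m["t"]).reshape(3))
s=monitor.read_state(); print(s)
E
```

```text
pics
scene [1129.14932189 -486.18515403  600.10088397]
top [ 348.61518633  201.84071717 1061.49888766]
{'clock': 0.1, 'qpos': array([-1.36978049,  0.62922104,  0.03845525,  1.51828809, -0.02701333,
        0.99634923, -0.02002114]), 'qd': array([ 1.44927115e-03, -2.53361565e-03,  3.33299977e-04, -2.92282199e-03,
       -8.22087260e-04,  8.10703036e-05, -2.18081735e-04]), 'tau': array([ 3.32994328e-03, -5.64527929e+01,  1.23086404e+00, -1.93974978e+01,
        1.13874266e-02,  5.40746172e-03,  2.51106928e-05]), 'eef_pos': array([171.19881308, 626.44263642, 230.49596415]), 'tool_rot': array([-3.13984508e+00,  1.18398502e-05,  2.87473949e+00]), 'force': array([0.06625534, 0.07993261, 0.33433876]), 'torque': array([-0.02748201,  0.02346051, -0.05583656]), 'gripper_force': 0.0, 'width': 85.22726702758217}
```

View pics/scene.png

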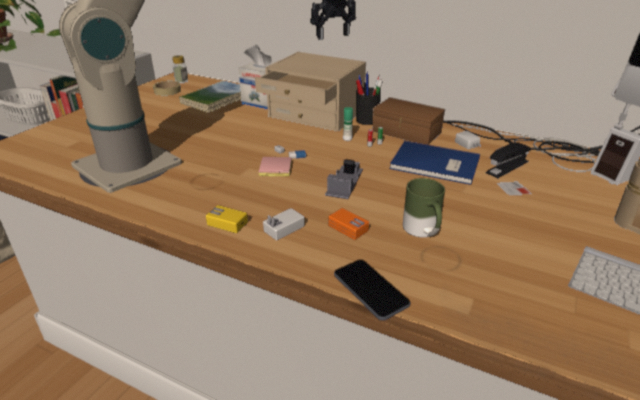

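View pics/top.png

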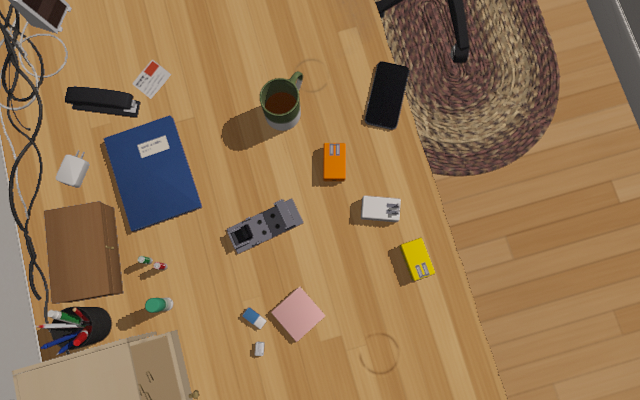

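Could be taken for the charger: yellow block (top 418,259), orange block (top 334,161), small white adapter (top 73,170), white block with pins (top 381,208). The last one fits the description, so I check it in a close crop, with the holder (top 265,225), and measure both.

Run:
```python
from h import *
A=np.load("top.npz"); im,P=A["im"],A["P"]
B=np.load("scene.npz")
a=cv2.resize(im[180:240,340:420],None,fx=5,fy=5); b=cv2.resize(im[190:260,220:310],None,fx=5,fy=5)
c=cv2.resize(B["im"][150:245,255:375],None,fx=5,fy=5)
W=np.zeros((600,800,3),np.uint8); W[:300,:400]=a; W[:300,400:]=cv2.resize(b,(400,300))
c=cv2.resize(c,(380,300)); W[300:,:380]=c; save("crops",W)
Z=P[...,2]; hsv=cv2.cvtColor(im,cv2.COLOR_RGB2HSV)
def rect(pts,l):
    r=cv2.minAreaRect(pts.astype(np.float32)); print(l,r, cv2.boxPoints(r).round(1).tolist())
v,u=np.indices(Z.shape)
print("desk z",np.nanmedian(Z[250:280,180:230]))
m=(u>350)&(u<412)&(v>188)&(v<230)&(Z>20)
rect(P[m&(Z<31)][:,:2],"charger top"); print("z",np.nanmedian(Z[m]), "pins",P[m&(Z>33)].round(0).tolist())
m=(u>222)&(u<306)&(v>195)&(v<255)
for lo,hi in((3,12),(3,60),(30,36),(36,43),(43,60)):
    k=m&(Z>lo)&(Z<hi); print(k.sum()); rect(P[k][:,:2],("holder",lo,hi))
# profile along the holder
```

```text
desk z -1.6930434685687468
charger top ((515.4551391601562, 74.99166870117188), (76.80223846435547, 46.17247009277344), 83.73590850830078) [[488.29998779296875, 39.29999923706055], [534.2000122070312, 34.29999923706055], [542.5999755859375, 110.5999984741211], [496.70001220703125, 115.69999694824219]]
z 25.721733542462086 pins [[521.0, 43.0, 45.0], [520.0, 43.0, 43.0], [519.0, 41.0, 45.0], [517.0, 45.0, 46.0], [517.0, 43.0, 44.0], [517.0, 41.0, 45.0], [517.0, 44.0, 37.0], [516.0, 43.0, 43.0], [507.0, 46.0, 47.0], [508.0, 43.0, 43.0], [506.0, 45.0, 42.0], [506.0, 43.0, 43.0], [503.0, 46.0, 47.0], [504.0, 44.0, 43.0], [503.0, 44.0, 35.0], [502.0, 43.0, 39.0]]
1197
('holder', 3, 12) ((485.385986328125, 311.60833740234375), (110.27690887451172, 165.6547393798828), 0.10086538642644882) [[430.1000061035156, 394.29998779296875], [430.3999938964844, 228.6999969482422], [540.7000122070312, 228.89999389648438], [540.4000244140625, 394.5]]
1847
('holder', 3, 60) ((485.385986328125, 311.60833740234375), (110.27690887451172, 165.6547393798828), 0.10086538642644882) [[430.1000061035156, 394.299987
[... 180 characters left out ...]
), (57.12409210205078, 102.2433090209961), 13.21165657043457) [[455.79998779296875, 347.0], [479.20001220703125, 247.5], [534.7999877929688, 260.6000061035156], [511.3999938964844, 360.1000061035156]]
336
('holder', 36, 43) ((488.2000427246094, 306.47308349609375), (57.64965057373047, 101.63026428222656), 24.259117126464844) [[441.0, 341.0], [482.79998779296875, 248.3000030517578], [535.4000244140625, 272.0], [493.6000061035156, 364.6000061035156]]
28
('holder', 43, 60) ((482.1258544921875, 303.102294921875), (43.01778793334961, 96.77317810058594), 26.98158836364746) [[441.0, 336.5], [484.8999938964844, 250.1999969482422], [523.2000122070312, 269.70001220703125], [479.29998779296875, 356.0]]
```

View pics/crops.png

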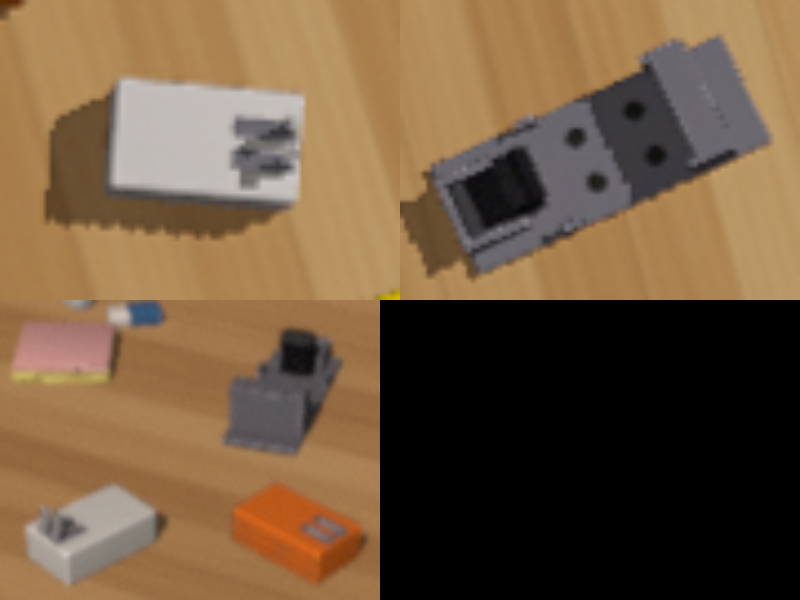

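Run:
```python
from h import *
A=np.load("top.npz"); im,P=A["im"],A["P"]; Z=P[...,2]+1.7
v,u=np.indices(Z.shape)
hsv=cv2.cvtColor(im,cv2.COLOR_RGB2HSV)
m=((u>222)&(u<306)&(v>195)&(v<255)&(hsv[...,1]<70)&(Z>3)).astype(np.uint8)
n,l,s,_=cv2.connectedComponentsWithStats(m); k=l==1+s[1:,4].argmax()
r=cv2.minAreaRect(P[k][:,:2].astype(np.float32)); bp=cv2.boxPoints(r); print(r,bp.round(1).tolist())
e=[bp[1]-bp[0],bp[2]-bp[1]]; d=max(e,key=np.linalg.norm); d=d/np.linalg.norm(d); d=d if d[1]>0 else -d
n=np.array([-d[1],d[0]]); print("yaw",np.degrees(np.arctan2(d[1],d[0])))
q=P[k][:,:2]; X=q@d; Y=q@n; x0=X.min()+67; y0=(Y.min()+Y.max())/2
print("len",np.ptp(X),np.ptp(Y),"origin",x0*d+y0*n)
zz=Z[k]; 
for a in range(-68,90,4):
    w=(X-x0>=a)&(X-x0<a+4)&(abs(Y-y0)<11); 
    w2=(X-x0>=a)&(X-x0<a+4)&(abs(Y-y0)>22)
    print(a,w.sum(),np.percentile(zz[w],[10,50,90]).round(1) if w.any() else '',zz[w2].max().round(1) if w2.any() else '')
```

```text
((485.4421691894531, 313.44586181640625), (58.702667236328125, 150.78565979003906), 24.43988609313965) [[427.5, 369.8999938964844], [489.8999938964844, 232.6999969482422], [543.4000244140625, 257.0], [481.0, 394.20001220703125]]
yaw 114.43988
len 150.7856612476 58.702671266107814 origin [488.91459354 305.80508812]
-68 13 [5.2 6.  7.8] 12.2
-64 19 [4.4 6.1 8.4] 8.6
-60 22 [4.1 6.3 9.6] 10.1
-56 20 [ 4.5  7.4 10.1] 8.4
-52 19 [ 6.2 38.7 42.4] 45.2
-48 21 [38.3 41.6 43.4] 43.0
-44 23 [38.1 41.3 43.1] 43.2
-40 20 [38.7 41.8 43.8] 44.0
-36 23 [39.  41.5 44.3] 43.9
-32 18 [4.2 5.1 8.4] 41.2
-28 20 [4.7 6.4 9.3] 11.2
-24 22 [5.3 6.7 8.7] 9.4
-20 20 [4.2 6.7 9.2] 6.7
-16 20 [ 4.9  7.2 10. ] 9.6
-12 19 [5.4 6.7 9.5] 10.5
-8 18 [4.8 7.2 9.4] 8.9
-4 21 [5.1 7.3 8.4] 9.2
0 19 [4.6 6.7 8.8] 10.0
4 16 [5.1 6.7 9.4] 10.1
8 22 [4.4 6.6 8.7] 9.2
12 20 [4.6 6.2 8.6] 6.9
16 18 [5.  6.9 8.1] 9.2
20 21 [5.1 6.9 8.2] 10.4
24 18 [4.1 6.5 9.2] 18.6
28 22 [3.9 6.3 9.8] 20.5
32 25 [ 5.1  7.6 38.8] 23.1
36 31 [ 4.8 42.  44.6] 20.2
40 20 [42.6 44.7 47.6] 9.3
44 24 [39.4 42.2 44.2] 9.5
48 21 [39.5 42.9 44.1] 10.2
52 10 [18.4 19.6 21.5] 8.3
56 20 [17.8 19.1 21.3] 9.4
60 21 [18.4 21.1 22.9] 8.2
64 18 [18.  21.  22.4] 10.0
68 14 [ 5.3  9.8 20.7] 9.1
72 20 [4.1 5.8 7.1] 9.2
76 29 [ 7.9 22.9 24.8] 10.2
80 8 [15.6 23.3 24.3] 8.8
84 0  
88 0
```

The crops show the white block with two pins upright at its right end (top pixel about 398,209), so the lead end faces world -y. The holder's lip is at its right end (about 292,215) and the black latch at its left (about 243,235). The charger is at about (515,75) with yaw 83.7°, and the holder at about (489,306) with yaw 114.4°. I'm setting out now.

arm_command(series=[0, -2.8, -2.9, 0, 0, 0, -5.6, -5.8, 0, 0, 0, -8.4, -8.7, 0, 0, 0, -11.2, -11.6, 0, 0, 0, -14, -14.5, 0, 0])

```text
clock: 0.52
eef_pos: [268.6, 448.2, 231.0]
tool_rot: [-3.141, -0.0, 2.875]
force: [2.1, 0.8, -0.2]
width: 25.6
gripper_force: 0.0
```

arm_command(series=[0, -2.8, -2.9, 0, 0, 0, -5.6, -5.8, 0, 0, 0, -8.4, -8.7, 0, 0, 0, -11.2, -11.6, 0, 0, 0, -14, -14.5, 0, 0])

```text
clock: 0.93
eef_pos: [365.4, 271.6, 231.2]
tool_rot: [-3.141, -0.0, 2.875]
force: [0.6, 0.6, 0.1]
width: 0.0
gripper_force: 0.0
```

arm_command(series=[0, -2.8, -2.9, 0, 0, 0, -5.6, -5.8, 0, 0, 0, -8.4, -8.7, 0, 0, 0, -11.2, -11.6, 0, 0, 0, -14, -14.5, 0, 0])

```text
clock: 1.35
eef_pos: [462.2, 94.8, 231.2]
tool_rot: [-3.142, -0.0, 2.875]
force: [0.9, 0.8, 0.4]
width: 0.2
gripper_force: 0.0
```

arm_command(series=[0, -1, -1, 1, 7, 0, -2, -2, 2, 14, 0, -3, -3, 3, 21, 0, -4, -4, 4, 28, 0, -5, -5, 5, 35])

```text
clock: 1.77
eef_pos: [496.9, 34.5, 180.6]
tool_rot: [-3.141, -0.0, 2.258]
force: [-0.1, 0.3, 0.4]
width: 0.2
gripper_force: 0.0
```

arm_command(series=[0, 0, 0, 0, 7, 0, 0, 0, 0, 14, 0, 0, 0, 0, 21, 0, 0, 0, 0, 28, 0, 0, 0, 0, 35])

```text
clock: 2.18
eef_pos: [496.6, 35.3, 181.0]
tool_rot: [-3.141, -0.0, 1.647]
force: [0.3, -0.5, 0.1]
width: -0.1
gripper_force: 0.0
```

arm_command(series=[0, 0, 0, 0, 6, 0, 0, 0, 0, 11, 0, 0, 0, 0, 11, 0, 0, 0, 0, 11, 0, 0, 0, 0, 11])

```text
clock: 2.6
eef_pos: [496.7, 35.4, 181.2]
tool_rot: [-3.141, -0.0, 1.464]
force: [-0.2, -0.1, 0.0]
width: 0.3
gripper_force: 0.0
```

```bash
cat >> h.py <<'E'
def charger(im,P,zlo=15,zhi=32,near=(515,75)):
    hsv=cv2.cvtColor(im,cv2.COLOR_RGB2HSV)
    m=((hsv[...,1]<60)&(hsv[...,2]>110)&(P[...,2]>zlo)&(P[...,2]<zhi)&(np.hypot(P[...,0]-near[0],P[...,1]-near[1])<80)).astype(np.uint8)
    n,l,s,_=cv2.connectedComponentsWithStats(m); k=l==1+s[1:,4].argmax()
    r=cv2.minAreaRect(P[k][:,:2].astype(np.float32)); b=cv2.boxPoints(r)
    d=b[1]-b[0]; e=b[2]-b[1]; d=d if np.linalg.norm(d)>np.linalg.norm(e) else e
    y=np.degrees(np.arctan2(d[1],d[0]))%180
    print("centre",np.round(r[0],1),"size",np.round(r[1],1),"yaw",round(y,1),"z",np.nanmedian(P[k][:,2]).round(1),"n",k.sum())
    return r[0],y
def near(P,o,yaw):
    c,s=np.cos(np.radians(yaw)),np.sin(np.radians(yaw)); q=P[...,:2]-np.array(o)
    return np.stack([q[...,0]*c+q[...,1]*s,-q[...,0]*s+q[...,1]*c,P[...,2]],-1)
E
python3 - <<'E'
from h import *
for n in("wrist","scene","top"):
    im,P=cloud(n)
    if n=="wrist": save("w1",im)
    try:
        o,y=charger(im,P)
        Q=near(P,o,y); m=(abs(Q[...,1])<12)&(Q[...,0]>-42)&(Q[...,0]<0)&(Q[...,2]>32)&(Q[...,2]<52)
        print("pins top",Q[m][np.argsort(-Q[m][:,2])][:6].round(1).tolist(), np.median(Q[m],0))
    except Exception as e: print(n,e)
E
```

```text
centre [514.6  76.1] size [76.6 46.1] yaw 84.2 z 26.5 n 5055
pins top [[-29.0, 8.0, 46.2], [-31.5, -6.1, 46.2], [-31.5, 6.4, 45.9], [-29.9, 5.6, 45.8], [-30.8, -6.9, 45.7], [-31.6, -8.5, 45.6]] [-30.88412285  -3.69202735  44.24935165]
centre [515.4  73.4] size [77.4 47.2] yaw 85.2 z 26.7 n 540
pins top [[-32.1, 8.8, 47.2], [-32.8, -5.3, 47.2], [-30.9, -6.0, 46.6], [-29.9, 8.5, 46.3], [-32.0, 5.7, 46.2], [-30.9, -9.2, 45.7]] [-31.66504205   4.73885303  39.52621035]
centre [515.7  74.8] size [76.7 45.7] yaw 84.8 z 25.6 n 784
pins top [[-29.8, 9.9, 46.1], [-33.0, -6.5, 45.8], [-29.2, -4.2, 45.6], [-31.8, 7.6, 45.3], [-31.9, 9.6, 45.0], [-31.3, -4.5, 44.6]] [-31.4513739   -2.65138261  44.40709657]
```

View pics/w1.png

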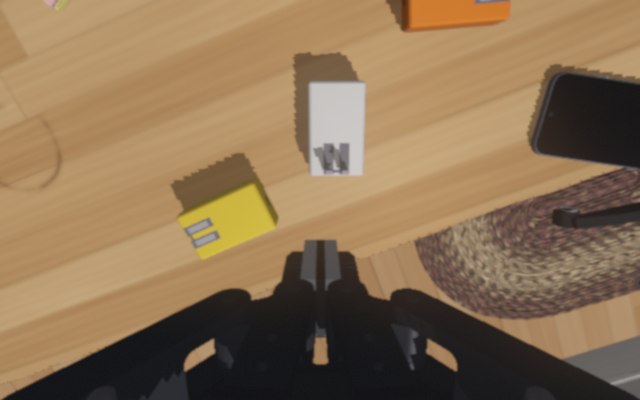

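Wrist picture: the white block is at (337,128) with its pins near upright at (336,157); yellow and orange blocks lie off to the sides. I'll fold the pins with the shut fingers, coming from the lead side.

arm_command(series=[0, -2.1, 1.4, 3.5, 0, 0, -2.1, 1.4, 7, 0, 0, -2.1, 1.4, 10.5, 0, 0, -2.1, 1.4, 13.8, 0, 0, -2.1, 1.4, 13.8, 0])

```text
clock: 3.17
eef_pos: [504.5, 12.8, 38.4]
tool_rot: [-3.132, 0.001, 1.461]
force: [-0.6, 0.1, -0.2]
width: -0.2
gripper_force: 0.0
```

arm_command(series=[0, 0.8, 0, 0, 0, 0, 1.6, 0, 0, 0, 0, 2.2, 0, 0.2, 0, 0, 2.7, 0, 0.4, 0, 0, 3.1, 0, 0.8, 0])

```text
clock: 3.58
eef_pos: [513.4, 45.3, 36.9]
tool_rot: [3.138, -0.001, 1.463]
force: [-0.4, 0.7, 0.5]
width: 0.1
gripper_force: 0.3
```

arm_command(series=[0, 0.3, 0, 0.3, 0, 0, 0.5, 0, 0.5, 0, 0, 0.6, 0, 0.7, 0, 0, 0.6, 0, 0.75, 0, 0, 0.6, 0, 0.75, 0])

```text
clock: 4.0
eef_pos: [512.2, 49.5, 27.5]
tool_rot: [-3.141, 0.0, 1.461]
force: [0.9, -0.4, -0.2]
width: -0.3
gripper_force: 0.0
```

arm_command(series=[0, 0.1, 0, 0.1, 0, 0, 0.2, 0, 0.15, 0, 0, 0.2, 0, 0.2, 0, 0, 0.2, 0, 0.25, 0, 0, 0.2, 0, 0.25, 0])

```text
clock: 4.42
eef_pos: [512.4, 49.5, 27.1]
tool_rot: [3.141, 0.001, 1.459]
force: [-4.5, -3.4, 20.6]
width: 0.0
gripper_force: 10.4
```

Run:
```python
from h import *
s=monitor.read_state(); print(s['force'],s['eef_pos'])
```

```text
[-4.50355058 -3.40254255 20.55989406] [512.38741946  49.48924797  27.06741413]
```

arm_command(series=[0, 0, 0, -2, 0, 100, 0, 0, -5, 0, 100, 0, 0, -8, 0, 100, -2, 0, -11, 0, 100, -4, 0, -11, 0])

```text
clock: 4.83
eef_pos: [511.5, 11.9, 139.8]
tool_rot: [3.133, -0.002, 1.463]
force: [0.9, -1.1, -0.2]
width: 47.9
gripper_force: 0.0
```

Run:
```python
from h import *
print(monitor.read_state()['eef_pos'])
for n in("wrist","scene","top"):
    im,P=cloud(n)
    if n=="wrist": save("w2",im)
    o,y=charger(im,P)
    Q=near(P,(515,75),84.3); m=(abs(Q[...,1])<12)&(Q[...,0]>-40)&(Q[...,0]<-10)&(Q[...,2]<50)&(Q[...,2]>10)
    print("pin area z pct",np.percentile(Q[m][:,2],[5,50,95]))
```

```text
[511.4988129   11.94968931 139.83985765]
centre [513.   70.2] size [76.8 46. ] yaw 83.6 z 24.7 n 7546
pin area z pct [23.97028475 25.04230701 26.16815509]
centre [515.8  73.8] size [79.  46.6] yaw 84.7 z 26.7 n 613
pin area z pct [12.42515609 26.99904257 28.92390599]
centre [515.8  75. ] size [76.5 46.4] yaw 83.7 z 25.8 n 834
pin area z pct [23.52224294 26.07006997 28.95074131]
```

View pics/w2.png

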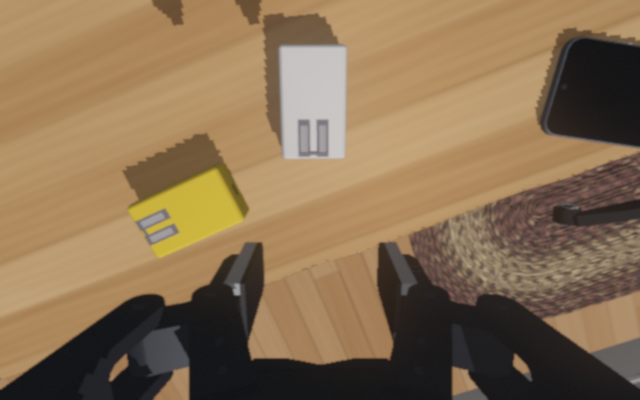

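Wrist picture: both pins lie flush in the lead end (313,137), and the top and scene views show the charger has not shifted. Next I go above it to grasp.

arm_command(series=[100, 2, 0, 2, 0, 100, 4, 0, 4, 0, 100, 5.9, 0, 6, 0, 100, 5.9, 0, 7.5, 0, 100, 5.9, 0, 7.5, 0])

```text
clock: 5.4
eef_pos: [512.0, 72.7, 56.9]
tool_rot: [-3.135, 0.0, 1.464]
force: [-0.2, -0.4, 0.8]
width: 85.6
gripper_force: 0.0
```

Run:
```python
from h import *
im,P=cloud("top"); s=monitor.read_state(); print(s['eef_pos'],s['width'],s['tool_rot'])
```

```text
[512.97276612  71.22627342  58.44637163] 85.5727221972881 [-3.13692704e+00  7.91698005e-04  1.46228635e+00]
```

arm_command(series=[100, 0, 0.1, 2, 0, 100, 0, 0.1, 4, 0, 100, 0, 0.1, 5.5, 0, 100, 0, 0.1, 5.8, 0, 100, 0, 0.1, 5.8, 0])

```text
clock: 5.87
eef_pos: [515.4, 69.6, 2.2]
tool_rot: [-3.14, 0.0, 1.46]
force: [-0.8, 0.8, -0.9]
width: 85.4
gripper_force: 0.0
```

arm_command(series=[45, 0, 0, 0, 0, 45, 0, 0, 0, 0, 45, 0, 0, 0, 0, 45, 0, 0, 0, 0, 40, 0, 0, 0, 0])

```text
clock: 6.28
eef_pos: [516.0, 70.6, 3.5]
tool_rot: [3.141, -0.001, 1.461]
force: [-0.9, 0.3, 6.4]
width: 44.8
gripper_force: 62.4
```

arm_command(series=[40, 0, 0, -2, 0, 40, 0, 0, -5, 0, 40, 2, 0, -8, 0, 40, 5, -0.3, -10.5, 0, 40, 8.5, -0.7, -10.8, 0])

```text
clock: 6.7
eef_pos: [521.2, 154.7, 115.0]
tool_rot: [3.134, -0.002, 1.456]
force: [1.0, 1.0, -2.7]
width: 45.1
gripper_force: 62.6
```

arm_command(series=[40, 3, -0.3, 0, -6, 40, 6, -0.5, 0, -12, 40, 8, -0.7, 0, -18, 40, 8, -0.7, 0, -24.5, 40, 8, -0.7, 0, -30.7])

```text
clock: 7.12
eef_pos: [519.1, 238.5, 110.3]
tool_rot: [3.142, -0.001, 2.007]
force: [-0.8, -0.6, -2.0]
width: 44.8
gripper_force: 62.5
```

```bash
cat >> h.py <<'E'
def holder(P,im,o=(488.9,305.8)):
    hsv=cv2.cvtColor(im,cv2.COLOR_RGB2HSV)
    m=((hsv[...,1]<70)&(P[...,2]>2)&(P[...,2]<48)&(np.hypot(P[...,0]-o[0],P[...,1]-o[1])<95)).astype(np.uint8)
    n,l,s,_=cv2.connectedComponentsWithStats(m); k=l==1+s[1:,4].argmax()
    r=cv2.minAreaRect(P[k][:,:2].astype(np.float32)); return k,r
E
python3 - <<'E'
from h import *
im,P=cloud("scene")
im,P=cloud("wrist"); s=monitor.read_state(); print(s['eef_pos'],s['tool_rot'],s['width'],s['gripper_force'])
save("w3",im); np.savez("w3",im=im,P=P)
k,r=holder(P,im); print(r)
m=(abs(P[...,2]-41)<5)&(np.hypot(P[...,0]-506,P[...,1]-268)<45); print(m.sum(),np.nanmedian(P[m][:,2])); print(cv2.minAreaRect(P[m][:,:2].astype(np.float32)))
E
```

```text
[519.52209886 236.21386037 110.50770118] [-3.14141509e+00 -4.44475190e-04  1.99808116e+00] 45.16069322152114 62.473905086517334
((487.5223388671875, 308.7902526855469), (57.62828826904297, 94.67424011230469), 24.158649444580078)
2356 40.533398247363365
((503.4006042480469, 273.75433349609375), (57.97168731689453, 17.5633602142334), 24.343889236450195)
```

View pics/w3.png

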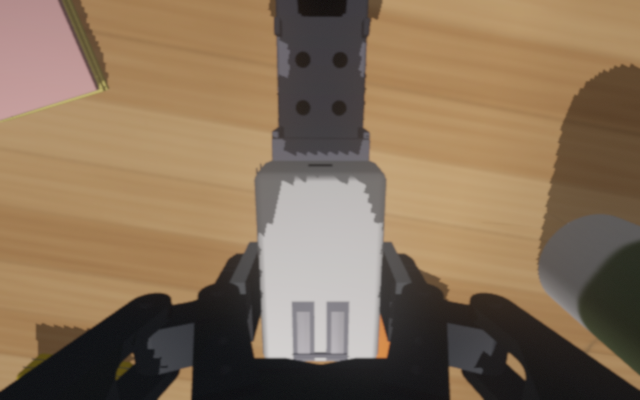

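Wrist picture: the charger is held square, pins at (320,325), with the holder straight ahead and its lip front at about row 155. The lip block position agrees with the earlier estimate. I press the tail's underside on the back of the lip block so the charger pivots lead-down in the grip.

arm_command(series=[40, 0, 0.1, 3, 0, 40, 0, 0.1, 5.8, 0, 40, 0, 0.1, 6.5, 0, 40, 0, 0.1, 6.8, 0, 40, 0, 0.1, 7.0, 0])

```text
clock: 7.63
eef_pos: [519.7, 234.2, 42.0]
tool_rot: [-3.138, 0.0, 1.993]
force: [-5.2, -5.7, 21.1]
width: 45.0
gripper_force: 66.3
```

arm_command(series=[40, 0, 0, 0.1, 0, 40, 0, 0, 0.2, 0, 40, 0, 0, 0.3, 0, 40, 0, 0, 0.4, 0, 40, 0, 0, 0.5, 0])

```text
clock: 8.05
eef_pos: [520.7, 232.7, 38.4]
tool_rot: [-3.139, 0.002, 1.992]
force: [-6.0, -8.6, 25.6]
width: 44.9
gripper_force: 68.7
```

arm_command(series=[40, 0, 0, 0.2, 0, 40, 0, 0, 0.4, 0, 40, 0, 0, 0.6, 0, 40, 0, 0, 0.75, 0, 40, 0, 0, 0.9, 0])

```text
clock: 8.47
eef_pos: [521.8, 230.2, 29.5]
tool_rot: [-3.14, 0.005, 1.99]
force: [-4.4, -13.5, 20.8]
width: 44.6
gripper_force: 73.2
```

```bash
cat >> h.py <<'E'
HO=np.array([488.8,306.1]); HY=114.4
def side(im,P,lo=-140,hi=60):
    Q=near(P,HO,HY); hsv=cv2.cvtColor(im,cv2.COLOR_RGB2HSV)
    m=(hsv[...,1]<45)&(hsv[...,2]>110)&(Q[...,0]>lo)&(Q[...,0]<hi)&(abs(Q[...,1])<22)&(Q[...,2]>5)&(Q[...,2]<100)
    return Q[m]
E
python3 - <<'E'
from h import *
print(monitor.read_state()['eef_pos'],monitor.read_state()['force'])
for n in("scene","wrist"):
    im,P=cloud(n); q=side(im,P); print(n,len(q))
    if len(q)>20:
        for a in range(-130,10,6):
            w=(q[:,0]>=a)&(q[:,0]<a+6)
            if w.sum()>5: print(a+3,w.sum(),np.percentile(q[w][:,2],[5,50,95]).round(1))
    if n=="scene": save("s4",cv2.resize(im[120:260,230:390],None,fx=5,fy=4))
E
```

```text
[521.80417951 230.21244585  29.48186611] [ -4.42688139 -13.46391283  20.83639692]
scene 533
-115 79 [33.8 40.9 45.9]
-109 110 [22.  32.7 48. ]
-103 47 [27.3 48.2 50.8]
-97 47 [47.6 50.5 55.6]
-91 50 [49.1 52.9 63. ]
-85 43 [52.1 55.6 58.5]
-79 37 [55.  57.9 61.3]
-73 34 [57.4 60.5 63.3]
-67 39 [59.5 62.7 64.9]
-61 29 [63.2 65.2 67.7]
-55 17 [65.1 67.1 69.3]
wrist 22049
-115 152 [41.9 43.2 43.9]
-109 918 [43.5 44.8 46.1]
-103 1004 [45.8 47.2 48.5]
-97 1064 [48.3 49.6 50.9]
-91 1198 [50.7 52.  53.3]
-85 1271 [53.  54.4 55.6]
-79 1397 [55.4 56.7 58.1]
-73 1555 [57.8 59.1 60.5]
-67 1685 [60.2 61.5 62.9]
-61 1879 [62.6 64.  65.3]
-55 2088 [65.  66.4 67.8]
-49 2347 [67.5 68.9 70.3]
-43 3763 [61.8 67.6 70.3]
-37 1728 [50.4 56.9 61.3]
```

View pics/s4.png

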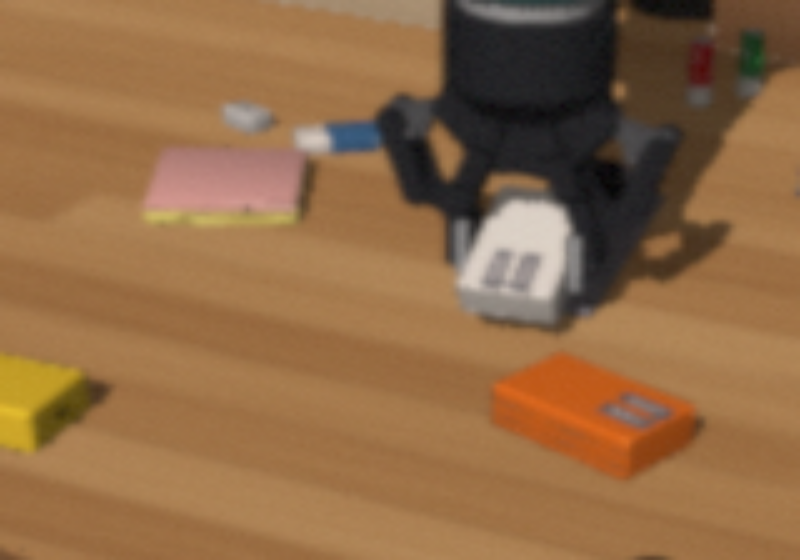

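Scene crop: the charger sits tilted lead-down in the grip (around 515,265 in the crop), with its pins still flush. The wrist depth gives 22°, so I continue to about 36°.

arm_command(series=[40, 0.2, 0, 0.1, 0, 40, 0.4, 0, 0.2, 0, 40, 0.6, 0, 0.3, 0, 40, 0.8, 0, 0.3, 0, 40, 1.0, 0, 0.3, 0])

```text
clock: 8.98
eef_pos: [521.6, 230.3, 27.1]
tool_rot: [-3.141, 0.016, 1.985]
force: [2.9, -31.7, 25.4]
width: 44.9
gripper_force: 76.6
```

```bash
cat >> h.py <<'E'
def tilt(lo=-140,hi=60,n="wrist"):
    s=monitor.read_state(); t=near(np.array(s['eef_pos']),HO,HY); print("tcp holder",t.round(1),"yaw",np.degrees(s['tool_rot'][2]).round(2),"F",np.round(s['force'],1))
    im,P=cloud(n); q=side(im,P,lo,hi); q=q[abs(q[:,1])<15]
    p=np.polyfit(q[:,0],q[:,2],1)
    for _ in range(8):
        r=q[:,2]-np.polyval(p,q[:,0]); w=abs(r)<2.5; p=np.polyfit(q[w,0],q[w,2],1)
    x=q[w,0]; y=q[w,1]; th=np.arctan(p[0])
    e=np.percentile(x,[0.5,99.5]); print("tilt deg",np.degrees(th).round(1),"top line x range",e.round(1),"z",np.polyval(p,e).round(1),"n",w.sum())
    return im,P
E
python3 - <<'E'
from h import *
tilt()
E
```

```text
tcp holder [-82.6   1.4  27.1] yaw 113.72 F [  2.9 -31.7  25.4]
tilt deg 24.3 top line x range [-112.4  -44.1] z [40.3 71.1] n 11780
```

arm_command(series=[40, -0.5, 0, -0.8, 0, 40, -0.6, 0, -1.8, 0, 40, -0.6, 0, -1.8, 0, 40, -0.6, 0, -1.5, 0, 40, -0.6, 0, -1.3, 0])

```text
clock: 9.45
eef_pos: [518.5, 241.6, 36.0]
tool_rot: [-3.142, -0.001, 1.998]
force: [-0.4, 0.9, -2.2]
width: 44.9
gripper_force: 72.7
```

arm_command(series=[40, 0, 0, 0.3, 0, 40, 0, 0, 0.5, 0, 40, 0, 0, 0.7, 0, 40, 0, 0, 0.9, 0, 40, 0, 0, 1.1, 0])

```text
clock: 9.87
eef_pos: [519.8, 239.8, 28.3]
tool_rot: [3.14, -0.001, 1.997]
force: [-5.9, -6.4, 33.2]
width: 44.9
gripper_force: 81.2
```

Run:
```python
from h import *
tilt()
```

```text
tcp holder [-73.2  -0.8  28.3] yaw 114.41 F [-5.9 -6.4 33.2]
tilt deg 29.5 top line x range [-101.1  -36. ] z [40.  76.8] n 8412
```

arm_command(series=[40, 0, 0, 0.2, 0, 40, 0, 0, 0.4, 0, 40, 0, 0, 0.5, 0, 40, 0, 0, 0.6, 0, 40, 0, 0, 0.6, 0])

```text
clock: 10.33
eef_pos: [521.9, 237.8, 23.4]
tool_rot: [3.138, 0.002, 1.995]
force: [-4.2, -8.6, 35.4]
width: 44.8
gripper_force: 86.7
```

Run:
```python
from h import *
tilt()
```

```text
tcp holder [-75.9  -1.9  23.4] yaw 114.28 F [-4.2 -8.6 35.4]
tilt deg 26.1 top line x range [-81.1 -37.8] z [50.7 71.9] n 3512
```

arm_command(series=[40, -0.3, 0, -1.5, 0, 40, -0.3, 0, -4, 0, 40, -0.3, 0, -6.5, 0, 40, -0.3, 0, -7.0, 0, 40, -0.3, 0, -7.0, 0])

```text
clock: 10.8
eef_pos: [521.3, 238.2, 90.2]
tool_rot: [3.139, -0.0, 1.998]
force: [0.8, -0.9, -2.6]
width: 44.6
gripper_force: 81.7
```

Run:
```python
from h import *
im0,P0=cloud("scene")
im,P=tilt(-140,40)
np.savez("w5",im=im,P=P); 
Q=near(P,HO,HY); m=(abs(Q[...,1])<8)&(Q[...,2]>45)
for a in range(-125,10,6):
    w=m&(Q[...,0]>=a)&(Q[...,0]<a+6)
    if w.sum()>5: print(a+3,w.sum(),np.percentile(Q[w][:,2],[5,50,95]).round(1), im[w].mean(0).round())
W=np.zeros((400,800,3),np.uint8); W[:,:320]=im[:,160:480]; W[:,320:]=cv2.resize(im0[90:240,240:420],(480,400)); save("m5",W)
```

```text
tcp holder [-75.2  -0.4  88.9] yaw 114.45 F [-0.5  0.3 -2.1]
tilt deg 37.4 top line x range [-103.1  -97. ] z [ 95.5 100.2] n 334
-104 41 [95.3 96.5 97.3] [154. 141. 137.]
-98 232 [ 97.5  99.5 101.7] [172. 168. 171.]
-92 245 [101.9 104.2 106.3] [178. 175. 177.]
-86 283 [106.6 108.7 110.8] [169. 165. 168.]
-80 337 [111.1 113.3 115.3] [203. 200. 198.]
-74 371 [115.8 118.  119.9] [212. 209. 207.]
-68 445 [120.4 122.6 125.1] [205. 202. 200.]
-62 3450 [126.4 167.5 172.8] [56. 54. 53.]
-56 588 [129.5 131.6 133.8] [187. 185. 183.]
-50 706 [134.2 136.4 138.5] [113. 110. 110.]
-44 1259 [137.7 139.3 140.4] [119. 116. 115.]
-38 1630 [130.7 134.3 137.9] [107. 105. 104.]
-32 1405 [122.6 126.5 130.3] [107. 105. 104.]
-26 197 [119.6 121.1 123.2] [101.  99.  98.]
```

View pics/m5.png

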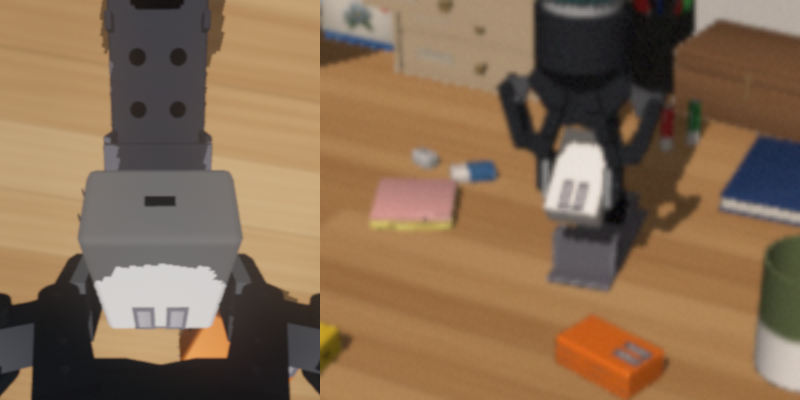

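The left (wrist) half shows the tail face with the port slot at (160,201), pins flush at (160,318), and the holder ahead with its lip at row 150. The right half shows the tilted charger above the lip block. The tilt is about 37.5°. One check of lateral offset from the same cloud, then insert.

Run:
```python
from h import *
A=np.load("w5.npz"); im,P=A["im"],A["P"]; Q=near(P,HO,HY); hsv=cv2.cvtColor(im,cv2.COLOR_RGB2HSV)
def edges(m,l,sx):
    for a in sx:
        w=m&(abs(Q[...,0]-a)<3)
        if w.sum()>10: print(l,a,np.percentile(Q[w][:,1],[.5,99.5]).round(1),Q[w][:,1].min().round(1),Q[w][:,1].max().round(1))
g=(hsv[...,1]<70)
edges(g&(Q[...,2]>2)&(Q[...,2]<12)&(abs(Q[...,1])<40),"floor",(-25,-15,-5,5,15,25))
edges(g&(Q[...,2]>36)&(Q[...,2]<46)&(abs(Q[...,1])<40),"lip",(-45,-40,-36,-30))
edges(g&(Q[...,2]>119)&(Q[...,2]<145)&(abs(Q[...,1])<27.5),"chg",(-50,-44,-38,-32,-28))
```

```text
floor -25 [-26.5  29. ] -26.6 29.7
floor -15 [-26.2  29.3] -26.3 29.4
floor -5 [-26.   29.5] -26.6 29.7
floor 5 [-26.3  29.3] -26.8 29.9
floor 15 [-26.4  29.5] -26.6 29.7
floor 25 [-26.7  29.8] -26.9 30.0
lip -45 [-26.9  29.7] -27.4 30.2
lip -40 [-27.   29.9] -27.5 30.2
lip -36 [-27.2  29.7] -27.3 29.9
lip -30 [-26.9  29.7] -27.1 29.9
chg -50 [-22.   21.4] -22.5 21.8
chg -44 [-22.1  21.9] -22.6 22.9
chg -38 [-22.2  22.3] -22.8 22.8
chg -32 [-22.1  22. ] -22.6 23.0
chg -28 [-21.7  21.6] -22.5 22.4
```

arm_command(series=[40, 3, 0, 0, 0, 40, 6, -0.1, 0.6, 0, 40, 9, -0.14, 1.6, 0, 40, 11.7, -0.14, 2.8, 0, 40, 11.7, -0.14, 2.8, 0])

```text
clock: 11.32
eef_pos: [464.3, 349.6, 57.0]
tool_rot: [-3.135, -0.004, 2.006]
force: [-0.3, 0.9, -2.7]
width: 45.0
gripper_force: 81.7
```

arm_command(series=[40, 0, 0, 0, 0, 40, -0.6, 0, 0.46, 0, 40, -1.2, 0, 0.92, 0, 40, -1.6, 0, 1.22, 0, 40, -1.6, 0, 1.22, 0])

```text
clock: 11.73
eef_pos: [478.5, 325.1, 48.4]
tool_rot: [-3.14, 0.002, 1.992]
force: [0.8, 0.6, -2.8]
width: 45.0
gripper_force: 81.6
```

Run:
```python
from h import *
im,P=tilt(-40,100)
Q=near(P,HO,HY); m=(abs(Q[...,1])<8)&(Q[...,2]>40)
for a in range(-20,110,6):
    w=m&(Q[...,0]>=a)&(Q[...,0]<a+6)
    if w.sum()>5: print(a+3,w.sum(),np.median(Q[w][:,2]).round(1))
```

```text
tcp holder [21.6  1.5 48.4] yaw 114.16 F [ 0.8  0.6 -2.8]
tilt deg 28.7 top line x range [ 5.3 60.9] z [66.8 97.3] n 3744
-5 90 58.1
1 224 61.0
7 258 65.7
13 299 70.2
19 333 74.6
25 378 79.3
31 974 121.7
37 2940 128.9
43 594 93.2
49 736 97.8
55 1433 99.8
61 1579 93.4
67 1344 85.7
```

arm_command(series=[40, -0.4, 0, 0.31, 0, 40, -0.8, 0, 0.61, 0, 40, -1.2, 0, 0.92, 0, 40, -1.6, 0, 1.22, 0, 40, -2.0, 0, 1.53, 0])

```text
clock: 12.2
eef_pos: [485.9, 310.0, 33.5]
tool_rot: [3.142, 0.0, 1.997]
force: [0.1, -0.1, -3.4]
width: 44.9
gripper_force: 81.6
```

```bash
cat >> h.py <<'E'
def prof(a0=-45,a1=90,zmin=20):
    s=monitor.read_state(); t=near(np.array(s['eef_pos']),HO,HY); print("tcp",t.round(1),"yaw",np.degrees(s['tool_rot'][2]).round(1),"F",np.round(s['force'],1))
    im,P=cloud("wrist"); Q=near(P,HO,HY); hsv=cv2.cvtColor(im,cv2.COLOR_RGB2HSV)
    m=(abs(Q[...,1])<8)&(Q[...,2]>zmin)&(Q[...,2]<t[2]+60)&(hsv[...,2]>70)
    print([(a+2,np.median(Q[w][:,2]).round(1)) for a in range(a0,a1,4) if (w:=m&(Q[...,0]>=a)&(Q[...,0]<a+4)).sum()>5])
    return im,P,Q
E
python3 - <<'E'
from h import *
cloud("scene"); prof()
E
```

```text
tcp [ 3.4  1.4 33. ] yaw 114.3 F [-0.1 -0.7 -3.1]
[(-43, np.float64(40.4)), (-39, np.float64(40.3)), (-35, np.float64(40.8)), (-31, np.float64(40.2)), (-27, np.float64(40.3)), (-23, np.float64(42.5)), (-19, np.float64(44.6)), (-15, np.float64(47.7)), (-11, np.float64(50.7)), (-7, np.float64(53.9)), (-3, np.float64(56.9)), (1, np.float64(59.8)), (5, np.float64(62.9)), (9, np.float64(65.9)), (13, np.float64(69.1)), (17, np.float64(72.1)), (21, np.float64(75.2)), (25, np.float64(78.3)), (29, np.float64(81.3)), (33, np.float64(84.3)), (37, np.float64(84.0)), (41, np.float64(79.4)), (45, np.float64(73.6)), (49, np.float64(68.9)), (81, np.float64(22.8)), (85, np.float64(22.3))]
```

arm_command(series=[40, 0, 0, 0.3, 0, 40, -0.2, 0, 0.45, 0, 40, -0.5, 0, 0.65, 0, 40, -0.8, 0, 0.85, 0, 40, -1.0, 0, 0.95, 0])

```text
clock: 12.72
eef_pos: [490.0, 300.8, 24.0]
tool_rot: [-3.141, 0.0, 1.997]
force: [0.9, 0.1, -1.9]
width: 44.9
gripper_force: 81.6
```

Run:
```python
from h import *
cloud("scene"); prof()
```

```text
tcp [-5.9  1.2 24. ] yaw 114.4 F [ 0.3 -0.8 -1.8]
[(-43, np.float64(40.5)), (-39, np.float64(40.7)), (-35, np.float64(40.7)), (-31, np.float64(39.5)), (-27, np.float64(36.5)), (-23, np.float64(39.9)), (-19, np.float64(43.0)), (-15, np.float64(45.9)), (-11, np.float64(48.6)), (-7, np.float64(51.7)), (-3, np.float64(55.0)), (1, np.float64(58.1)), (5, np.float64(61.2)), (9, np.float64(64.2)), (13, np.float64(67.4)), (17, np.float64(70.4)), (21, np.float64(73.5)), (25, np.float64(75.6)), (29, np.float64(73.4)), (33, np.float64(68.9)), (37, np.float64(63.0)), (41, np.float64(58.7)), (81, np.float64(22.6)), (85, np.float64(21.8))]
```

The lead end is under the lip with no contact force. Next I seat it against the floor and wall, then start swinging it down while still gripped.

arm_command(series=[40, -0.1, 0, 0.1, 0, 40, -0.25, 0, 0.15, 0, 40, -0.4, 0, 0.2, 0, 40, -0.45, 0, 0.25, 0, 40, -0.45, 0, 0.3, 0])

```text
clock: 13.23
eef_pos: [491.7, 297.5, 21.4]
tool_rot: [3.141, -0.0, 1.997]
force: [-0.9, 0.3, -2.4]
width: 44.7
gripper_force: 81.6
```

arm_command(series=[40, 0, 0, 0.15, 0, 40, 0, 0, 0.3, 0, 40, 0.05, 0, 0.45, 0, 40, 0.05, 0, 0.6, 0, 40, 0.1, 0, 0.75, 0])

```text
clock: 13.65
eef_pos: [491.7, 298.0, 19.5]
tool_rot: [3.14, -0.002, 1.996]
force: [-13.4, -6.5, 64.4]
width: 44.9
gripper_force: 88.9
```

Run:
```python
from h import *
prof()
```

```text
tcp [-8.6  0.7 19.5] yaw 114.4 F [-13.4  -6.5  64.4]
[(-43, np.float64(40.6)), (-39, np.float64(40.6)), (-35, np.float64(40.5)), (-31, np.float64(39.1)), (-27, np.float64(35.1)), (-23, np.float64(38.2)), (-19, np.float64(41.1)), (-15, np.float64(43.9)), (-11, np.float64(47.1)), (-7, np.float64(50.0)), (-3, np.float64(53.0)), (1, np.float64(56.0)), (5, np.float64(59.1)), (9, np.float64(62.2)), (13, np.float64(65.1)), (17, np.float64(68.1)), (21, np.float64(70.9)), (25, np.float64(70.0)), (29, np.float64(65.3)), (33, np.float64(59.4)), (37, np.float64(55.0)), (81, np.float64(22.5))]
```

arm_command(series=[40, -0.1, 0, -0.3, 0, 40, -0.1, 0, -0.55, 0, 55, -0.1, 0, -0.55, 0, 70, -0.1, 0, -0.55, 0, 80, -0.1, 0, -0.55, 0])

```text
clock: 14.12
eef_pos: [491.9, 297.1, 18.9]
tool_rot: [3.142, 0.0, 1.997]
force: [0.2, -0.2, 0.5]
width: 68.3
gripper_force: 0.0
```

arm_command(series=[90, 0, 0, 0, 0, 90, 0, 0, -3, 0, 90, 0, 0, -6, 0, 90, 0, 0, -9, 0, 0, 0, 0, -9, 0])

```text
clock: 14.53
eef_pos: [495.2, 298.5, 114.0]
tool_rot: [3.133, -0.0, 1.996]
force: [1.1, 0.7, -0.1]
width: 66.3
gripper_force: 0.0
```

Run:
```python
from h import *
cloud("scene"); im,P,Q=prof(zmin=8); save("w6",im); np.savez("w6",im=im,P=P)
```

```text
tcp [ -9.3  -1.3 111.8] yaw 114.4 F [0.3 1.  0. ]
[(-43, np.float64(38.7)), (-39, np.float64(38.8)), (-35, np.float64(38.8)), (-31, np.float64(37.0)), (-27, np.float64(32.1)), (-23, np.float64(34.3)), (-19, np.float64(36.7)), (-15, np.float64(39.4)), (-11, np.float64(41.8)), (-7, np.float64(44.3)), (-3, np.float64(46.8)), (1, np.float64(49.3)), (5, np.float64(51.9)), (9, np.float64(54.4)), (13, np.float64(56.9)), (17, np.float64(59.4)), (21, np.float64(62.1)), (25, np.float64(64.6)), (29, np.float64(66.2)), (33, np.float64(63.1)), (37, np.float64(57.4)), (41, np.float64(50.3)), (45, np.float64(43.3)), (81, np.float64(20.6)), (85, np.float64(19.8))]
```

View pics/w6.png

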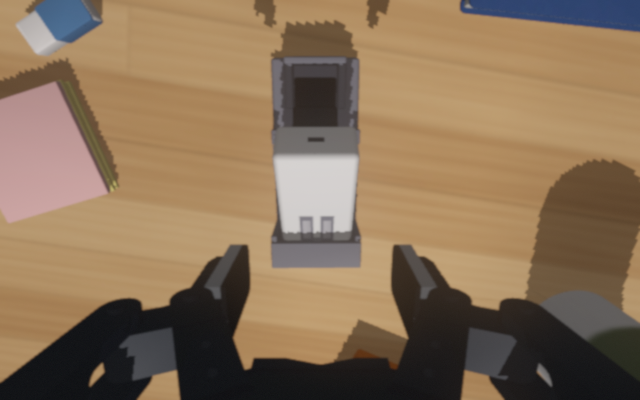

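Wrist picture: the charger is in the holder, lead end with pins (316,228) under the lip, tail (315,140) resting on the latch at about 32°. I press the tail end down with shut fingers.

arm_command(series=[0, 1, 0, 0, 0, 0, 2.2, 0, 0, 0, 0, 3.2, 0, 1, 0, 0, 3.2, 0, 2, 0, 0, 3.2, 0, 3.0, 0])

```text
clock: 15.05
eef_pos: [476.9, 327.5, 77.2]
tool_rot: [-3.14, -0.0, 2.0]
force: [1.5, 0.2, 0.3]
width: 0.2
gripper_force: 0.0
```

arm_command(series=[0, 0, 0, 0.5, 0, 0, 0, 0, 1.0, 0, 0, 0, 0, 1.3, 0, 0, 0, 0, 1.6, 0, 0, 0, 0, 1.9, 0])

```text
clock: 15.47
eef_pos: [478.8, 327.7, 60.9]
tool_rot: [3.14, -0.002, 1.996]
force: [-1.2, 1.4, 1.0]
width: 0.0
gripper_force: 0.5
```

Run:
```python
from h import *
im,P,Q=prof(zmin=8)
```

```text
tcp [23.8  0.2 60.9] yaw 114.4 F [-1.2  1.4  1. ]
[(-43, np.float64(39.7)), (-39, np.float64(39.7)), (-35, np.float64(39.7)), (-31, np.float64(39.5)), (13, np.float64(97.3)), (17, np.float64(97.3)), (21, np.float64(97.1)), (25, np.float64(97.0)), (29, np.float64(96.8)), (33, np.float64(75.6)), (37, np.float64(67.8)), (41, np.float64(39.7)), (77, np.float64(21.4)), (81, np.float64(21.5))]
```

arm_command(series=[0, -0.1, 0, 0.4, 0, 0, -0.2, 0, 0.8, 0, 0, -0.3, 0, 1.2, 0, 0, -0.3, 0, 1.5, 0, 0, -0.4, 0, 1.8, 0])

```text
clock: 15.93
eef_pos: [480.0, 322.4, 41.6]
tool_rot: [-3.141, 0.0, 1.997]
force: [0.3, -0.6, 0.2]
width: -0.1
gripper_force: 0.0
```

arm_command(series=[0, 0, 0, 0.2, 0, 0, 0, 0, 0.4, 0, 0, 0, 0, 0.6, 0, 0, 0, 0, 0.8, 0, 0, 0, 0, 0.9, 0])

```text
clock: 16.35
eef_pos: [480.0, 322.8, 33.1]
tool_rot: [-3.141, -0.0, 1.997]
force: [-0.4, -0.8, 10.2]
width: -0.4
gripper_force: 6.2
```

arm_command(series=[0, 0, 0, 0.1, 0, 0, 0, 0, 0.15, 0, 0, 0, 0, 0.2, 0, 0, 0, 0, 0.2, 0, 0, 0, 0, 0.2, 0])

```text
clock: 16.77
eef_pos: [480.0, 322.8, 33.1]
tool_rot: [3.141, -0.001, 1.997]
force: [-2.8, -1.8, 15.1]
width: 0.1
gripper_force: 7.4
```

arm_command(series=[0, 0, 0, -2, 0, 0, -2, 0, -5, 0, 0, -5, 0, -9, 0, 0, -8, 0, -12, 0, 0, -8, 0, -12, 0])

```text
clock: 17.18
eef_pos: [518.5, 245.1, 156.5]
tool_rot: [3.133, 0.004, 1.991]
force: [0.4, -0.0, 0.6]
width: -0.2
gripper_force: 0.0
```

Run:
```python
from h import *
for i in range(4): cloud("scene")
im,P,Q=prof(zmin=3); 
im0,P0=cloud("top"); Q0=near(P0,HO,HY)
hsv=cv2.cvtColor(im,cv2.COLOR_RGB2HSV); m=(hsv[...,1]<45)&(hsv[...,2]>130)&(abs(Q[...,0])<45)&(abs(Q[...,1])<30)&(Q[...,2]>20)
q=Q[m]; A=np.c_[q[:,:2],np.ones(len(q))]; c=np.linalg.lstsq(A,q[:,2],rcond=None)[0]; print("white plane slopes",c, "x",np.percentile(q[:,0],[.5,99.5]),"y",np.percentile(q[:,1],[.5,99.5]))
W=np.zeros((400,800,3),np.uint8); W[:,:400]=cv2.resize(im[20:270,190:440],(400,400)); W[:,400:]=cv2.resize(im0[185:265,215:315],(400,400)); save("m7",W)
```

```text
tcp [-59.8   1.7 150.5] yaw 114.5 F [-0.3 -0.  -1. ]
[(-43, np.float64(39.9)), (-39, np.float64(39.9)), (-35, np.float64(39.9)), (-31, np.float64(39.3)), (-27, np.float64(32.0)), (-23, np.float64(32.0)), (-19, np.float64(32.0)), (-15, np.float64(32.1)), (-11, np.float64(32.0)), (-7, np.float64(32.0)), (-3, np.float64(31.9)), (1, np.float64(31.9)), (5, np.float64(31.8)), (9, np.float64(31.9)), (13, np.float64(31.9)), (17, np.float64(31.9)), (21, np.float64(32.0)), (25, np.float64(31.9)), (29, np.float64(31.7)), (33, np.float64(31.9)), (37, np.float64(32.4))]
white plane slopes [-3.34006499e-03 -3.00876860e-03  3.18464098e+01] x [-22.7684696   37.42374072] y [-23.23321119  21.82611205]
```

View pics/m7.png

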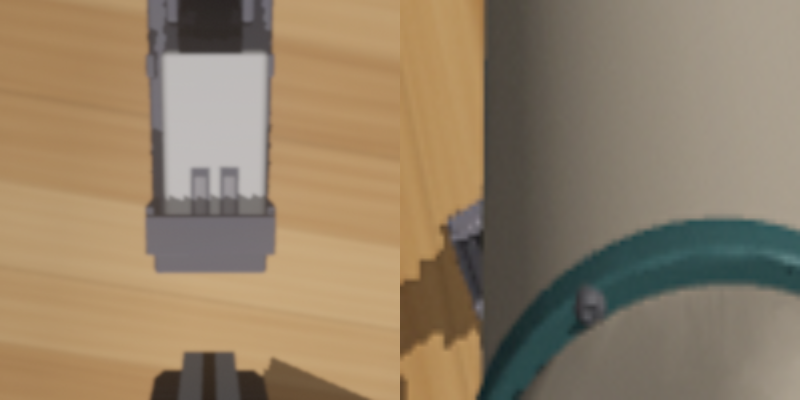

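Left (wrist) half: the charger lies flat between the cheeks, pins flush (215,190), lip over the lead end. The right half (top camera) is blocked by the arm. I take a closer look at the latch and the position along the holder.

arm_command(series=[0, 2, 0, 0, 0, 0, 4, 0, 0, 0, 0, 4, 0, 0, 0, 0, 4, 0, 0, 0, 0, 4, 0, 0, 0])

```text
clock: 17.9
eef_pos: [495.9, 286.3, 150.3]
tool_rot: [-3.14, 0.001, 1.998]
force: [0.4, 0.2, 0.7]
width: -0.2
gripper_force: 0.0
```

Run:
```python
from h import *
cloud("scene"); cloud("scene")
im,P,Q=prof(a0=22,a1=86,zmin=3)
hsv=cv2.cvtColor(im,cv2.COLOR_RGB2HSV); V=hsv[...,2]
w=(hsv[...,1]<45)&(V>130)&(Q[...,2]>25)&(Q[...,2]<37)&(abs(Q[...,0])<50)
for lo,hi in((-22,-15),(-10,10),(15,21)):
    k=w&(Q[...,1]>lo)&(Q[...,1]<hi); print("white",lo,hi,np.percentile(Q[k][:,0],[.5,99.5]).round(1))
k=(V<60)&(abs(Q[...,1])<10)&(Q[...,0]>20)&(Q[...,0]<60)&(Q[...,2]>33); print("latch x",np.percentile(Q[k][:,0],[.5,5,50,99]).round(1),"z",np.percentile(Q[k][:,2],[1,50,99]).round(1))
k=(hsv[...,1]<70)&(Q[...,2]>36)&(Q[...,2]<46)&(abs(Q[...,1])<30)&(Q[...,0]<-20); print("lip x",np.percentile(Q[k][:,0],[.5,99.5]).round(1)); 
k=(hsv[...,1]<70)&(Q[...,2]>3)&(Q[...,2]<30)&(abs(Q[...,1])<26)&(Q[...,0]>70); print("end x",np.percentile(Q[k][:,0],[.5,99.5]).round(1))
v,u=np.where((abs(Q[...,0]-36)<3)&(abs(Q[...,1])<5)); r,c=int(v.mean()),int(u.mean()); print(r,c)
save("l8",cv2.resize(im[max(0,r-70):r+80,c-75:c+75],(600,600)))
```

```text
tcp [-22.1   1.4 150.8] yaw 114.4 F [-0.  -0.6  0.4]
[(24, np.float64(32.6)), (28, np.float64(32.8)), (32, np.float64(32.7)), (36, np.float64(32.8)), (72, np.float64(5.9)), (76, np.float64(5.6)), (80, np.float64(21.9)), (84, np.float64(22.4))]
white -22 -15 [-23.7  37.8]
white -10 10 [-23.1  36.5]
white 15 21 [-24.   37.2]
latch x [42.2 42.2 45.4 53.1] z [39.9 42.6 46.4]
lip x [-47.6 -26.8]
end x [70.  83.1]
111 321
```

View pics/l8.png

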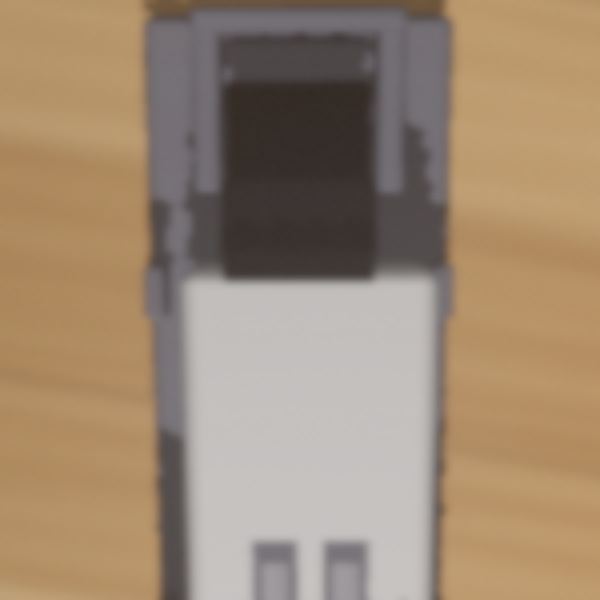

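The picture shows the black latch nose overlapping the white tail edge by about 2 mm (row 280 against 268), so it is home. The charger is flat with its top at 33 mm and the pins folded. I'm handing in.

Run:
```python
from h import *
print(workorder.finish_job())
```

```text
the job is handed in; nothing more can be done
None
```

The job is handed in at about 18 s: the plug pins are folded flush, and the white charger lies flat in the holder with its lead end under the lip and the latch snapped over its tail; the judge returned no verdict, so this rests on my last pictures and depth readings.

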